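# Load the filter stack onto the cradle post

## Task

Load the loading cradle's post with the two rings waiting on its ledges: roll or lay the bronze filter sleeve into the trough and push it along over the level post until it is fully home against the end stop, then do the same with the aluminium crimp collar until it is hard up against the sleeve. Leave both rings there and leave the glass vial and the blue valve stem where they stand.

Things in the scene. Friction and masses are not known exactly. Their poses are not given: they have to be found in the camera images.
- cradle: Fixed loading cradle: open green V trough, a grey ledge along each side of its entry end, a green end-stop block (90 mm wide, 78 mm tall, 30 mm thick) with a bright steel post sticking out level, back along the trough. Origin on the bench below the centre of the stop's face; x along the trough into the stop, y left, z up; turned only about z. Only rings, post and stop rise above 36 mm.
- stop_face (a point): Centre of the end stop's face, on the post's axis, 52 mm above the bench; axes as the cradle's. A ring lying in the trough has its axis on this line.
- post_tip (a point): Tip of the post, 85 mm from the stop's face (cradle x -85 mm), on its axis. Post diameter 32 mm; the last 12 mm taper to 14 mm.
- trough_entry (a point): Bottom of the V at the trough's open entry end, 172 mm from the stop's face, 10 mm high. The trough runs from here to the stop; its walls slope 40 degrees up to crests 32 mm high, 26 mm to each side of the middle.
- left_lip (a point): Middle of the top of the left ledge's lip, 100 mm left of the trough's middle, 36 mm high. The lip is 8 mm thick. The ledge (82 to 172 mm from the stop's face) falls 3 degrees outwards from the crest, so a ring leans on the lip; rolled inwards over the crest it drops 10 mm into the trough by itself.
- right_lip (a point): The same on the right ledge, 100 mm right of the trough's middle.
- filter_sleeve: Brown bronze ring, 64 mm outer diameter, 36 mm bore, 60 mm long, 0.4-0.65 kg, lying on one ledge (left or right), bore parallel to the trough. Origin at its centre; x along the bore; y, z turn as it rolls. Its centre waits 75 mm beside the trough's middle, 61 mm high, 120-136 mm from the stop's face (clear of the post). Home: centre 30 mm from the stop's face.
- crimp_collar: Bright aluminium ring, 64 mm outer diameter, 36 mm bore, 50 mm long, 0.2-0.32 kg, lying in the same way on the other ledge. Origin at its centre; x along the bore. Home behind the sleeve: centre 85 mm from the stop's face; the post then ends inside its bore, 25 mm before its rear end.
- vial: Clear glass serum vial with an aluminium cap, 44 mm in diameter, 74 mm tall, standing on the bench about 160 mm to the right of the cradle's end stop. Origin at the centre of its base. To be left alone.
- valve_stem: Blue steel valve stem, 117 mm long, up to 20 mm thick, lying on the bench along its x axis about 165 mm to the left of the cradle's end stop. Origin on its underside near the middle. To be left alone.
There are look-alikes about, which are no part of the job. Leave any purple or red look-alike of the crimp_collar alone.

How it is judged:
On the way, in this order (a step that is already met when the one before it is completed fails the run):
1. the bronze sleeve is threaded at least 20 mm onto the post, with the collar not yet on it (x of filter_sleeve in the frame of stop_face above -0.095 m and y of filter_sleeve in the frame of stop_face between -0.006 and 0.006 m and z of filter_sleeve in the frame of stop_face between -0.006 and 0.006 m and x of crimp_collar in the frame of stop_face below -0.105 m), for 0.1 s.
2. the aluminium collar is threaded at least 10 mm onto the post behind it (x of crimp_collar in the frame of stop_face above -0.1 m and y of crimp_collar in the frame of stop_face between -0.006 and 0.006 m and z of crimp_collar in the frame of stop_face between -0.006 and 0.006 m), for 0.1 s.
At the end, for the whole second after the job is handed in: Both rings are at rest on the post (axes within 6 mm of the post's axis): the bronze sleeve within 3 mm of the end stop, the aluminium collar behind it and within 4 mm of its own home place (its centre 85 mm from the stop's face). The vial stands and neither vial nor valve stem has moved 20 mm (x of filter_sleeve in the frame of stop_face above -0.033 m and x of crimp_collar in the frame of stop_face between -0.089 and -0.08 m and y of filter_sleeve in the frame of stop_face between -0.006 and 0.006 m and z of filter_sleeve in the frame of stop_face between -0.006 and 0.006 m and y of crimp_collar in the frame of stop_face between -0.006 and 0.006 m and z of crimp_collar in the frame of stop_face between -0.006 and 0.006 m and linear speed of each of filter_sleeve, crimp_collar below 0.02 m/s and distance of each of vial, valve_stem from where it was at the start of the episode below 0.02 m and angle between vial's own z axis and vertical below 0.2 rad); the robot touches nothing.
It fails at once if the glass vial is moved more than 20 mm or tipped (distance of vial from where it was at the start of the episode above 0.02 m or angle between vial's own z axis and vertical above 0.2 rad).
It fails at once if the valve stem is moved more than 20 mm (distance of valve_stem from where it was at the start of the episode above 0.02 m).
It also fails if it takes over 67 s, if anything falls off the work surface, if the arm or the gripper's body presses on something with over 40 N, if the wrist force passes 120 N, or if a joint passes its speed limit or range.

## Robot

A 6-joint arm with a two-finger parallel gripper is mounted at the origin on the work surface. World frame = base frame: x ahead of the robot, y to its left, z up, the work surface at z = 0. Lengths are in m, angles in rad, forces in N, time in s.
With the tool pointing down it reaches from about 0.35 to 0.725 m from the base axis. Payload 6 kg.
Tool frame: the origin (TCP) lies between the finger pads; the fingertips stand 25 mm ahead of it and the grasp point (between the pads) lies 6 mm ahead of it; z points along the fingers, y is the direction in which the jaws open and shut (so a half turn about z gives the same grasp; the last joint's range is limited). The gripper opens to 85 mm and grips with 20 to 120 N. Pads are 22 mm wide; open, the fingers measure 114 mm over their backs; the gripper's body (76 mm by 85 mm) begins 54 mm behind the grasp point. The pads swing forward as they close: fully open they stand 13 mm farther back than shut.
Start: joints at [-0.904, 0.04, 0.085, 0, -1.615, -0.334], TCP at [0.196, -0.567, 0.256] pointing down, gripper open.
Joint ranges: [-2.56, 2.56], [-1.29, 2.01], [-1.08, 1.49], [-3.29, 1.98], [-2.81, -0.18], [-2.99, 2.99]. Speed limits (rad/s): [2.57, 2.57, 3.01, 3.14, 3.14, 3.14].

## Interface

Orientations are given as [roll, pitch, yaw] about the fixed x, y, z axes, in that order (R = Rz(yaw) Ry(pitch) Rx(roll)).
In Python, from rig import * gives the robot as it stands. The module is installed in compiled form; this text tells all that it offers. Calls block until the motion is done:
- move_to(position, orientation): joint-space move of the TCP to a pose.
- move_straight(position, ori=None, speed=0.15): straight line of the TCP; ori=None keeps the orientation; speed is the mean speed in m/s.
- movej(angles): joint-space move.
- let_go() and clamp(force=None): open the fingers fully, or close them until they stop; force is the grip in N (None keeps the last).
- wait(seconds).
- inverse_kinematics(position, orientation): joint angles nearest the present ones, or None.
- get_obs(): the state.
- snapshot(name): name is "scene" or "top"; returns the picture (480x640x3 uint8, red, green, blue); there is no depth.
- get_calibration(name): a dict with "vfov" (degrees; the focal length in pixels is half the picture's height over the tangent of half this angle, whatever the lens; pixels are square), "cx", "cy" (the principal point, pixels), "R" (3x3) and "t" (3): a world point X has camera coordinates R X + t. Camera axes: x right, y down, z forward; pixel columns grow to the right and rows downward; lengths in m; the calibration is good to about 2 mm. A picture is of the moment at which its call begins. get_calibration takes no time and is no camera call.
A pose or a line that the arm cannot do raises IKError and nothing moves.
- close_job(): hands the job in, once; it reports no verdict.
Trained networks look in the newest picture that a camera, given by its name, has taken for a name from the list of things; names that differ only in an ending like _2 or _b are one class to them, and where a whole thing is asked for, a point or a joint stands for the part that bears it (a point fixed in the world has none). Each returns a list of dicts, best first, with "score" (0 to 1); they miss things now and then, are a little off and sometimes report something else, mostly with a low value. They report only what shows in the picture. A call takes as long as a camera call. They do not tell look-alikes from the thing itself.
- regions_of(label, camera): "pixels" (480x640 bool, what is visible of it) and "bbox" ([left, top, width, height] in pixels, round what is visible of it).
- mark_of(label, camera): "centre" ([column, row] in pixels: a listed point, or the origin of a listed thing).
The state is a dict: "time_s": time; "joint_positions": joint angles; "joint_velocities": joint speeds; "tau": joint torques, N m; "position": TCP position; "tcp_rot": TCP orientation; "force": force on the tool from outside, world axes, zero at the start; "torque": the same for the moment, N m; "opening": finger opening in m.
Only numpy, scipy, OpenCV 4.12 (cv2) and the standard library are available. Lean on these libraries where they do the work, as an engineer would, in place of code of your own. Each camera call takes 0.05 s, during which the arm holds its last target. There are 200 camera calls.

## Working session

There is one attempt and no reset: what is moved stays moved. The work goes in short steps, each a Python script; the robot and the scene stay as the last script left them, time stands still between calls to the robot, and variables do not carry over. Pictures are saved under pics/ and viewed, on a budget of 10 in all, crops included, one or two more only if the job needs it, and the job is handed in when it is done.

```bash
mkdir -p pics; ls; cat > h.py <<'E'
from rig import *
import numpy as np, cv2
def cal(n):
    c=get_calibration(n); f=240/np.tan(np.radians(c["vfov"])/2)
    return f,c["cx"],c["cy"],np.array(c["R"]),np.array(c["t"])
def ray(n,uv):
    f,cx,cy,R,t=cal(n); d=R.T@np.array([(uv[0]-cx)/f,(uv[1]-cy)/f,1.]); return -R.T@t,d
def atz(n,uv,z):
    o,d=ray(n,uv); return o+d*(z-o[2])/d[2]
def proj(n,X):
    f,cx,cy,R,t=cal(n); p=R@np.asarray(X)+t; return np.array([cx+f*p[0]/p[2],cy+f*p[1]/p[2]])
def save(n,name):
    im=snapshot(n); cv2.imwrite(f"pics/{name}.png",im[:,:,::-1]); return im
E
python3 - <<'E'
from h import *
save("scene","s0"); save("top","t0")
Z=dict(stop_face=.052,post_tip=.052,trough_entry=.010,left_lip=.036,right_lip=.036,filter_sleeve=.061,crimp_collar=.061,vial=0,valve_stem=0)
for c in("top","scene"):
    f,cx,cy,R,t=cal(c); print(c,f,cx,cy,(-R.T@t).round(3))
    for k,z in Z.items():
        print(c,k,[(np.round(m["centre"],1).tolist(),round(m["score"],2),atz(c,m["centre"],z)[:2].round(4).tolist()) for m in mark_of(k,c)])
print(get_obs())
E
```

```text
pics
top 441.63295461784276 312.2754722417474 243.84739255681134 [ 0.371 -0.     0.947]
top stop_face [([335.7, 180.8], 0.61, [0.657, -0.0485]), ([272.1, 222.9], 0.16, [0.5664, 0.0841])]
top post_tip [([323.4, 222.6], 0.83, [0.567, -0.0222])]
top trough_entry [([307.4, 259.7], 0.67, [0.4951, 0.0114])]
top left_lip [([272.9, 223.8], 0.68, [0.568, 0.0839])]
top right_lip [([360.7, 258.2], 0.92, [0.4947, -0.0998])]
top filter_sleeve [([282.9, 221.4], 0.81, [0.5676, 0.0611]), ([272.1, 225.2], 0.31, [0.5596, 0.0832])]
top crimp_collar [([459.6, 318.9], 0.94, [0.3702, -0.2904]), ([349.3, 252.7], 0.92, [0.5026, -0.0742]), ([415.7, 276.3], 0.91, [0.4546, -0.2069]), ([313.4, 324.0], 0.82, [0.3604, -0.0013]), ([407.7, 360.4], 0.6, [0.2906, -0.1849])]
top vial [([402.9, 202.7], 0.92, [0.6233, -0.1993]), ([333.0, 190.2], 0.58, [0.652, -0.0451])]
top valve_stem [([267.8, 156.6], 0.96, [0.7304, 0.101])]
scene 614.3308400689931 317.4803621935686 237.14893577274904 [1.123 0.251 1.027]
scene stop_face [([275.4, 288.0], 0.59, [0.6565, -0.0492])]
scene post_tip [([310.3, 259.2], 0.81, [0.5742, -0.0179]
[... 603 characters left out ...]
 367.3], 0.76, [0.7339, 0.0953])]
{'time_s': 1.0, 'joint_positions': array([-9.04287857e-01,  4.01978497e-02,  8.48049832e-02,  2.40212534e-05,
       -1.61548793e+00, -3.33670917e-01]), 'joint_velocities': array([ 0.000485  , -0.00089226, -0.00051371,  0.00013005,  0.00040129,
       -0.00082659]), 'tau': array([ 1.50721866e-03, -3.67941034e+01,  3.47446239e+01,  6.93302080e+00,
       -7.62865602e-04, -9.64608660e-07]), 'position': array([ 0.19602807, -0.56706094,  0.25626988]), 'tcp_rot': array([ 3.14152070e+00, -5.03380760e-05, -2.80875617e+00]), 'force': array([ 0.56809272, -0.44046504,  0.16592931]), 'torque': array([0.04324276, 0.02578378, 0.07070129]), 'opening': 0.08543157016296596}
```

View pictures.

```bash
python3 - <<'E'
import cv2,numpy as np
a=cv2.imread("pics/t0.png")[130:380,230:490]; b=cv2.imread("pics/s0.png")[110:410,180:420]
cv2.imwrite("pics/c0.png",np.hstack([cv2.resize(a,(400,385)),cv2.resize(b,(308,385))]))
E
```

```text
(no output)
```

View pics/c0.png

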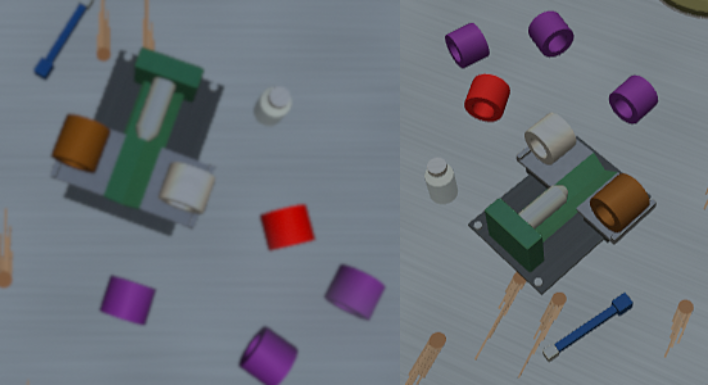

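View pics/t0.png

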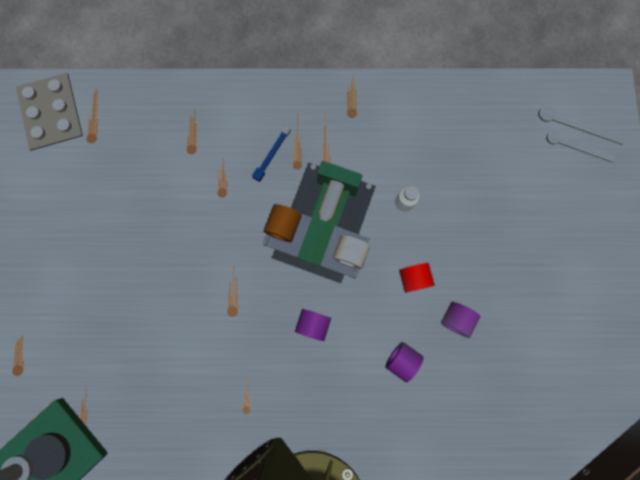

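The scene and top views agree on four things:
- The brown sleeve is on the left ledge, at about (283,222) in the top view.
- The bright collar is on the right ledge, at about (350,250).
- The red ring (417,277) and the purple rings (313,324), (460,319) and (405,361) lie on the bench. They are look-alikes.
- The collar is the only bright ring on a ledge, and the crop shows it.

Next I'll fit the cradle pose.

```bash
cat > fit.py <<'E'
from h import *
from scipy.optimize import least_squares
P=dict(stop_face=(0,0,.052),post_tip=(-.085,0,.052),trough_entry=(-.172,0,.010),left_lip=(-.127,.1,.036),right_lip=(-.127,-.1,.036))
obs=[]
def W(q,p): c,s=np.cos(q[2]),np.sin(q[2]); return np.array([q[0]+c*p[0]-s*p[1],q[1]+s*p[0]+c*p[1],p[2]])
def pt(q,k): return dict(P,filter_sleeve=(q[3],.075,.061),crimp_collar=(q[4],-.075,.061))[k]
q0=[.657,-.0485,-.36,-.128,-.128]
for i in range(3):
  for c in("top","scene"):
    snapshot(c)
    for k in list(P)+["filter_sleeve","crimp_collar"]:
      e=proj(c,W(q0,pt(q0,k)))
      for m in mark_of(k,c):
        if np.hypot(*(m["centre"]-e))<15: obs.append((c,k,np.array(m["centre"]))); break
F=lambda q:np.concatenate([proj(c,W(q,pt(q,k)))-u for c,k,u in obs])/2
r=least_squares(F,q0,loss="soft_l1"); print(r.x.round(4),len(obs)); np.save("q.npy",r.x)
for (c,k,u),e in zip(obs,F(r.x).reshape(-1,2)*2): print(c,k,e.round(1))
q=r.x
for k in("filter_sleeve","crimp_collar"):print(k,W(q,pt(q,k)))
for c in("top","scene"):
  im=snapshot(c)[:,:,::-1].copy()
  for a in [(0,0,.052),(-.085,0,.052),(-.172,0,.01),(0,.045,.078),(0,-.045,.078),(.03,.045,.078),(-.082,.104,.036),(-.172,.104,.036),(-.082,-.104,.036),(-.172,-.104,.036)]+[(q[3]+s*.03,.075,.093) for s in(-1,1)]+[(q[4]+s*.025,-.075,.093) for s in(-1,1)]:
    cv2.drawMarker(im,tuple(int(round(v*8)) for v in []) or tuple(np.round(proj(c,W(q,a))).astype(int).tolist()),(0,255,255),0,5)
  b=(im[140:300,240:400] if c=="top" else im[190:330,230:390]); cv2.imwrite(f"pics/f_{c}.png",cv2.resize(b,None,fx=2.4,fy=2.4))
a=cv2.imread("pics/f_top.png");b=cv2.imread("pics/f_scene.png");cv2.imwrite("pics/f.png",np.hstack([a,cv2.resize(b,(a.shape[0]*b.shape[1]//b.shape[0],a.shape[0]))]))
for p in [(q[3],.075),(q[4],-.075),(-.125,0),(-.03,0)]:
  for y in(q[2],q[2]+np.pi): print(p,inverse_kinematics(W(q,(*p,.07)),[np.pi,0,y]))
print(get_obs()["time_s"])
E
python3 fit.py
```

```text
[ 0.6527 -0.0523 -0.3454 -0.1173 -0.1315] 39
top post_tip [0.9 0.3]
top trough_entry [-1.1  0.2]
top left_lip [0.1 0. ]
top right_lip [ 0.4 -0.9]
top filter_sleeve [4.3 0.9]
top crimp_collar [-0.5  1. ]
scene stop_face [1.4 0.3]
scene post_tip [-0.5 -0.6]
scene trough_entry [0.9 3. ]
scene left_lip [-2.3 -2.2]
scene right_lip [-1.1  4.5]
scene filter_sleeve [-2.3 -0.7]
scene crimp_collar [-0.1  0.6]
top stop_face [2.6 1.9]
top post_tip [2.5 0.5]
top trough_entry [-2.1 -1.9]
top left_lip [ 0.8 -0.2]
top right_lip [-0.1  0.3]
top filter_sleeve [4.2 2.2]
scene stop_face [ 1.3 -1.1]
scene post_tip [ 1.3 -0.3]
scene trough_entry [0.6 3.4]
scene left_lip [0.7 1.9]
scene right_lip [ 0.7 -0.2]
scene filter_sleeve [1.5 1.5]
top stop_face [0.8 1.3]
top post_tip [ 3.1 -2.2]
top trough_entry [0.8 0.6]
top left_lip [1.  1.1]
top right_lip [ 2.4 -1.1]
top filter_sleeve [ 2.8 -0.1]
top crimp_collar [-10.   -4.3]
scene stop_face [3.9 0.7]
scene post_tip [2.  1.1]
scene trough_entry [1.4 1.3]
scene left_lip [ 0.  -1.3]
scene right_lip [0.1 1.3]
scene filter_sleeve [ 0.3 -0.2]
scene crimp_collar [1.3 
[... 414 characters left out ...]
115), -0.075) [ 2.41594135e-01 -1.45873663e-01 -4.36022654e-01  4.44089210e-16
 -1.28064734e+00  9.83772708e-01]
(np.float64(-0.13150636557215115), -0.075) [ 2.41594135e-01 -1.45873663e-01 -4.36022654e-01 -4.44089210e-16
 -1.28064734e+00 -2.15781995e+00]
(-0.125, 0) [ 3.57407521e-01 -7.40619954e-02 -3.70180093e-01  4.44089210e-16
 -1.27467823e+00  8.67959321e-01]
(-0.125, 0) [ 3.57407521e-01 -7.40619954e-02 -3.70180093e-01 -4.44089210e-16
 -1.27467823e+00 -2.27363333e+00]
(-0.03, 0) [ 2.52045765e-01  1.64683083e-01 -1.23264914e-01  4.44089210e-16
 -1.28284833e+00  9.73321078e-01]
(-0.03, 0) [ 2.52045765e-01  1.64683083e-01 -1.23264914e-01 -4.44089210e-16
 -1.28284833e+00 -2.16827158e+00]
3.5
```

View pics/f.png

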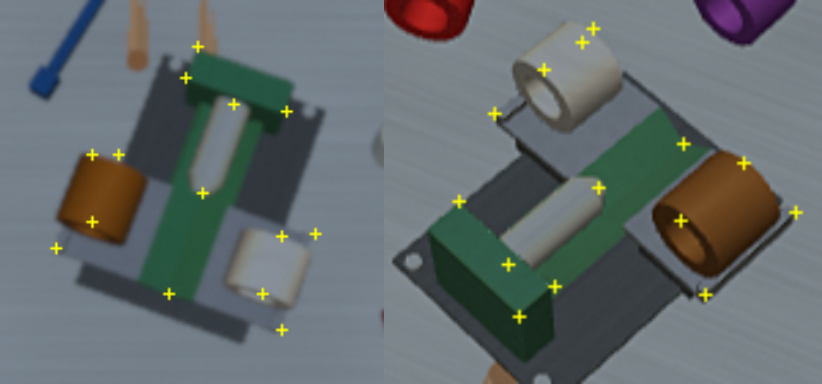

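Markers match the stop, post tip and lips to within about 2 px. The fitted sleeve x comes out slightly short, and the picture suggests about -0.122.

Carrying the sleeve would bring a finger close to the collar on the other ledge. I'll roll it in with closed fingers from outside instead.

```bash
cat >> h.py <<'E'
import os
q=np.load("q.npy") if os.path.exists("q.npy") else None
def C(x,y,z): c,s=np.cos(q[2]),np.sin(q[2]); return [q[0]+c*x-s*y,q[1]+s*x+c*y,z]
def L(p): c,s=np.cos(q[2]),np.sin(q[2]); d=np.asarray(p)[:2]-q[:2]; return np.array([c*d[0]+s*d[1],-s*d[0]+c*d[1]])
def O(): return [np.pi,0,q[2]]
def fl(): c,s=np.cos(q[2]),np.sin(q[2]); f=get_obs()["force"]; return np.round([c*f[0]+s*f[1],-s*f[0]+c*f[1],f[2]],1)
def roll(x,side,y1):
    """closed fingers outside the ring on side (+1 left), push inwards to tool y=y1*side"""
    move_to(C(x,side*.150,.16),O()); move_straight(C(x,side*.150,.072),speed=.15); print("down",fl())
    for y in np.arange(.130,y1-1e-6,-.01):
        move_straight(C(x,side*y,.072),speed=.06); print(round(y,3),fl())
def view(n):
    a=save("top",n)[150:310,230:410]; b=snapshot("scene")[180:340,220:400]
    cv2.imwrite(f"pics/{n}.png",np.hstack([cv2.resize(a,None,fx=2.2,fy=2.2,interpolation=2),cv2.resize(b,None,fx=2.2,fy=2.2,interpolation=2)])[:,:,::-1])
E
python3 - <<'E'
from h import *
clamp(30); print(get_obs()["opening"])
roll(-.123,1,.07)
move_straight(C(-.123,.09,.072)); move_straight(C(-.123,.12,.18),speed=.25)
move_to(C(-.20,.03,.20),O())
view("r1"); print(get_obs()["time_s"])
E
```

```text
0.000137125200653201
down [-0.1 -0.3  0.4]
0.13 [ 0.5  0.  -0.4]
0.12 [ 0.5  1.9 -0. ]
0.11 [0.4 4.9 1.9]
0.1 [0.6 5.  3.9]
0.09 [0.9 6.3 4.9]
0.08 [-0.1  7.1  5.3]
0.07 [0.4 0.6 1.2]
11.75
```

View pics/r1.png

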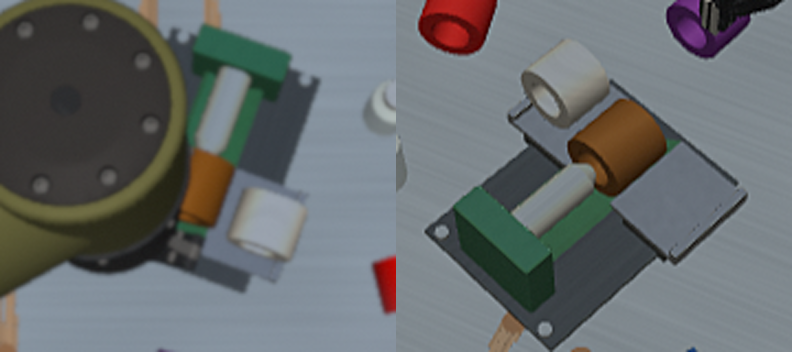

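The sleeve has dropped into the trough in line with the post, with the tip just in front of its bore. Next I'll push it from behind.

```bash
cat > p1.py <<'E'
from h import *
move_straight(C(-.200,0,.18),speed=.2); move_straight(C(-.200,0,.083),speed=.2); print(fl())
def push(x,z,v=.05):
    move_straight(C(x,0,z),speed=v); f=fl(); print(round(x,3),f,get_obs()["time_s"]); return f
for x in np.arange(-.17,-.109,.010):
    f=push(x,.083)
    if np.abs(f).max()>25: print("STOP"); raise SystemExit
push(-.125,.083,.1); push(-.125,.099,.1)
for x in list(np.arange(-.115,-.079,.010))+list(np.arange(-.0805,-.062,.0015)):
    f=push(x,.099)
    if np.abs(f).max()>15: print("STOP",L(get_obs()["position"])); break
E
python3 p1.py
```

```text
[0.1 0.3 0.4]
-0.17 [-0.4  0.6 -0.5] 13.4667
-0.16 [0.5 0.2 0. ] 13.8167
-0.15 [-7.2  0.4  3.8] 14.1667
-0.14 [-8.9 -0.4  5.7] 14.5167
-0.13 [-8.8 -0.3  4.5] 14.8667
-0.12 [-8.5 -0.   5.2] 15.2167
-0.11 [-8.2  0.1  5.6] 15.5667
-0.125 [-0.6 -0.3  0.1] 15.8667
-0.125 [ 0.4  0.4 -0.6] 16.175
-0.115 [ 0.  -0.4  0.7] 16.525
-0.105 [-10.5  -1.1   8. ] 16.875
-0.095 [-43.5   0.6  29.8] 17.225
STOP [-0.1011224  -0.00059889]
```

```bash
python3 - <<'E'
from h import *
move_straight(C(-.125,0,.099),speed=.1); move_straight(C(-.125,0,.16),speed=.25); move_straight(C(-.23,.0,.2),speed=.25)
b=snapshot("scene")[190:330,220:400]; cv2.imwrite("pics/r2.png",cv2.resize(b,None,fx=4.2,fy=4.2,interpolation=2)[:,:,::-1])
print(mark_of("filter_sleeve","scene"), [proj("scene",C(x,0,.052)) for x in (-.06,-.07,-.08)])
E
```

```text
[{'centre': [298.1, 261.7], 'score': 0.61}] [array([298.41005169, 265.66873893]), array([302.24251945, 262.40837077]), array([306.04837019, 259.17064632])]
```

View pics/r2.png

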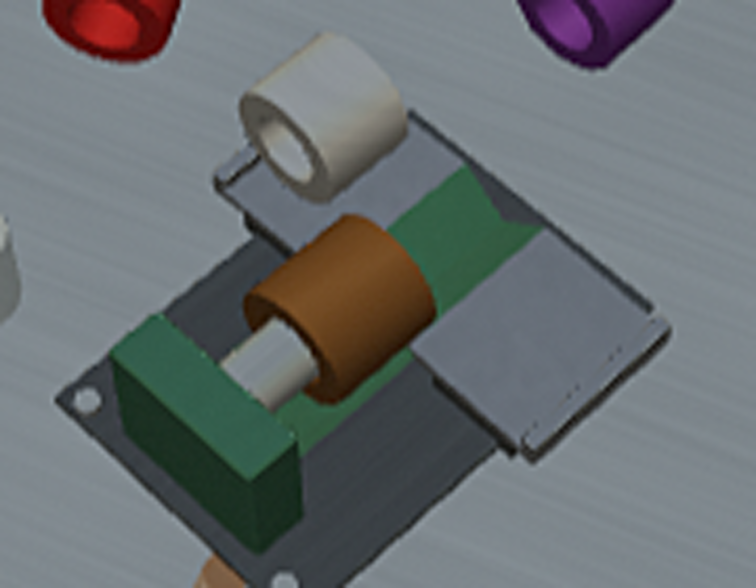

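The sleeve is well onto the post, with its centre at about x -0.065. It bound there because the push was high on its rim. It is now clear of the collar, so I'll grip it at the equator and drag it home.

```bash
cat > p2.py <<'E'
from h import *
let_go(); move_to(C(-.066,0,.16),O()); move_straight(C(-.066,0,.058),speed=.15); print(fl())
clamp(25); print("grip",get_obs()["opening"],fl(),L(get_obs()["position"]),get_obs()["time_s"])
for x in np.arange(-.062,-.015,.004):
    move_straight(C(x,0,.058),speed=.04); f=fl(); print(round(x,3),f,L(get_obs()["position"]).round(4),get_obs()["opening"].round(4))
    if np.abs(f).max()>25: break
print(get_obs()["time_s"])
E
python3 p2.py
```

```text
[-0.7  0.   0.8]
grip 0.061766143730688956 [-1.9 -3.2  5.2] [-0.06532018 -0.00055613] 21.4417Traceback (most recent call last):
  File "p2.py", line 5, in <module>
    move_straight(C(x,0,.058),speed=.04); f=fl(); print(round(x,3),f,L(get_obs()["position"]).round(4),get_obs()["opening"].round(4))
                                                                                                       ^^^^^^^^^^^^^^^^^^^^^^^^^^
AttributeError: 'float' object has no attribute 'round'
```

```bash
sed -i 's/get_obs()\["opening"\].round(4)/round(get_obs()["opening"],4)/; 2,3d' p2.py; sed -i 's/-.062,-.015/-.058,-.015/' p2.py; cat p2.py; python3 p2.py
```

```text
from h import *
for x in np.arange(-.058,-.015,.004):
    move_straight(C(x,0,.058),speed=.04); f=fl(); print(round(x,3),f,L(get_obs()["position"]).round(4),round(get_obs()["opening"],4))
    if np.abs(f).max()>25: break
print(get_obs()["time_s"])
-0.058 [-14.   -2.6  13.2] [-0.0596 -0.0007] 0.062
-0.054 [-15.   -2.5  12.7] [-0.0557 -0.0007] 0.062
-0.05 [-16.   -2.5  13.7] [-0.0517 -0.0007] 0.0618
-0.046 [-15.5  -3.2  14.5] [-0.0477 -0.0007] 0.0619
-0.042 [-15.2  -2.7  13.3] [-0.0437 -0.0008] 0.062
-0.038 [-15.5  -3.6  13.5] [-0.0398 -0.0008] 0.0617
-0.034 [-14.9  -3.1  13.2] [-0.0358 -0.0008] 0.062
-0.03 [-14.5  -3.   13.2] [-0.0318 -0.0008] 0.0617
-0.026 [-22.6  -1.7  17.3] [-0.0294 -0.0008] 0.0617
-0.022 [-30.3  -1.7  18.5] [-0.0272 -0.0009] 0.0617
24.1917
```

```bash
python3 - <<'E'
from h import *
let_go(); print(fl()); p=L(get_obs()["position"]); move_straight(C(p[0],p[1],.17),speed=.2)
clamp(30); move_to(C(-.131,-.15,.18),O())
b=snapshot("scene")[190:330,220:400]; cv2.imwrite("pics/r3.png",cv2.resize(b,None,fx=4.2,fy=4.2,interpolation=2)[:,:,::-1])
print(mark_of("filter_sleeve","scene")[:1],proj("scene",C(-.03,0,.052)),mark_of("crimp_collar","scene"),[proj("scene",C(x,-.075,.061)) for x in(-.12,-.13,-.14)],get_obs()["time_s"])
E
```

```text
[-0.   0.1  0.1]
[] [286.7501244  275.58810631] [{'centre': [231.3, 148.2], 'score': 0.94}, {'centre': [297.6, 137.2], 'score': 0.89}, {'centre': [297.7, 217.8], 'score': 0.87}, {'centre': [248.5, 186.9], 'score': 0.81}, {'centre': [358.0, 184.6], 'score': 0.66}, {'centre': [308.0, 256.5], 'score': 0.26}] [array([293.32569957, 221.10767306]), array([297.02706011, 218.12260913]), array([300.70370452, 215.15747821])] 26.95
```

View pics/r3.png

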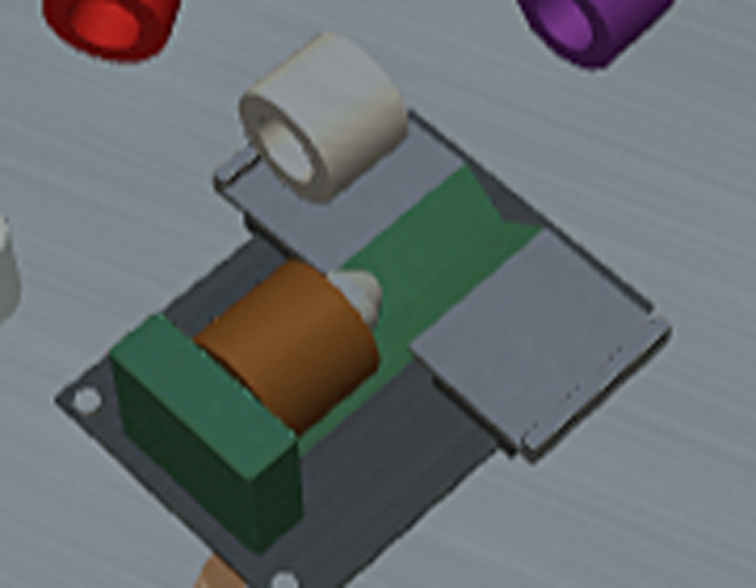

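The sleeve is fully home against the stop. Next I'll roll in the collar and push it low, at the level that worked before.

```bash
cat > p3.py <<'E'
from h import *
roll(-.132,-1,.07)
move_straight(C(-.132,-.10,.09),speed=.2); move_straight(C(-.19,-.10,.18),speed=.3); move_straight(C(-.200,0,.18),speed=.3)
b=snapshot("scene")[190:330,220:400]; cv2.imwrite("pics/r4.png",cv2.resize(b,None,fx=4.2,fy=4.2,interpolation=2)[:,:,::-1])
print(get_obs()["time_s"])
E
python3 p3.py
```

```text
down [-0.  -0.5  0.2]
0.13 [-0.7  0.1  0.4]
0.12 [ 0.5 -0.4  0.2]
0.11 [-0.2  1.1 -0.3]
0.1 [ 0.7 -0.1  0.2]
0.09 [ 0.3 -0.5  0.1]
0.08 [ 0.6 -0.1  0.5]
0.07 [-0.4  0.3 -0.3]
31.6833
```

View pics/r4.png

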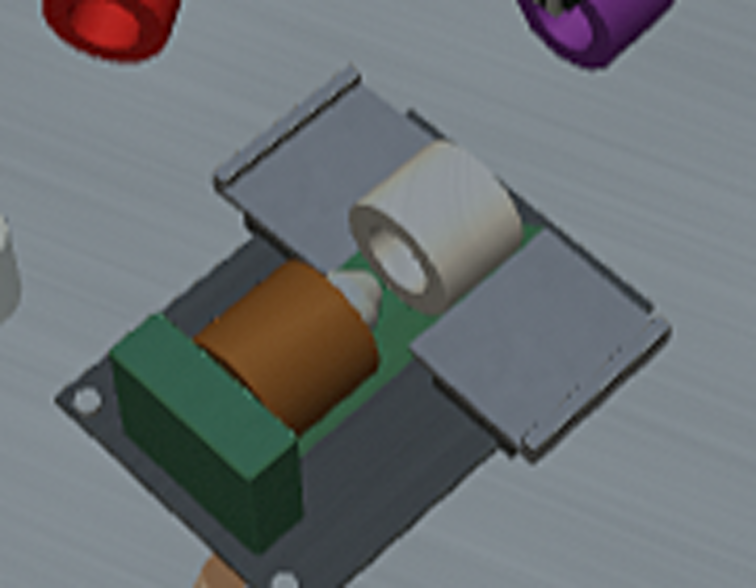

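The collar lies in the trough in line with the post. Pushing it now.

```bash
cat > p4.py <<'E'
from h import *
move_straight(C(-.200,0,.083),speed=.2); print(fl())
for x in list(np.arange(-.175,-.129,.0075))+list(np.arange(-.128,-.105,.0015)):
    move_straight(C(x,0,.083),speed=.05); f=fl(); print(round(x,4),f,L(get_obs()["position"]).round(4))
    if np.abs(f).max()>22: print("STOP"); break
move_straight(C(-.16,0,.083),speed=.15); move_straight(C(-.19,0,.16),speed=.25); move_to(C(-.25,.0,.22),O())
b=snapshot("scene")[190:330,220:400]; cv2.imwrite("pics/r5.png",cv2.resize(b,None,fx=4.2,fy=4.2,interpolation=2)[:,:,::-1])
print([mark_of(k,"scene") for k in("filter_sleeve","crimp_collar")],proj("scene",C(-.085,0,.052)),get_obs()["time_s"])
E
python3 p4.py
```

```text
[ 0.7  0.  -0.3]
-0.175 [-0.5  0.2  0.6] [-1.75e-01 -1.00e-04]
-0.1675 [-0.5 -0.   0. ] [-0.1674 -0.    ]
-0.16 [-1.3  0.3  0.1] [-1.6e-01 -1.0e-04]
-0.1525 [-1.6  0.1  0.4] [-1.525e-01 -1.000e-04]
-0.145 [-0.9  0.  -0.5] [-0.1448 -0.    ]
-0.1375 [-0.2  0.2 -0.2] [-1.372e-01 -1.000e-04]
-0.13 [-10.1   1.    6.1] [-1.309e-01  1.000e-04]
-0.128 [-18.9   1.3  11.8] [-1.304e-01  1.000e-04]
-0.1265 [-25.8   2.1  14.9] [-1.301e-01  1.000e-04]
STOP
[[{'centre': [287.3, 276.7], 'score': 0.8}], [{'centre': [356.8, 185.1], 'score': 0.91}, {'centre': [251.4, 185.1], 'score': 0.75}, {'centre': [233.0, 146.3], 'score': 0.73}, {'centre': [285.5, 276.8], 'score': 0.64}, {'centre': [323.9, 243.0], 'score': 0.6}]] [307.94140068 257.56020189] 36.7083
```

View pics/r5.png

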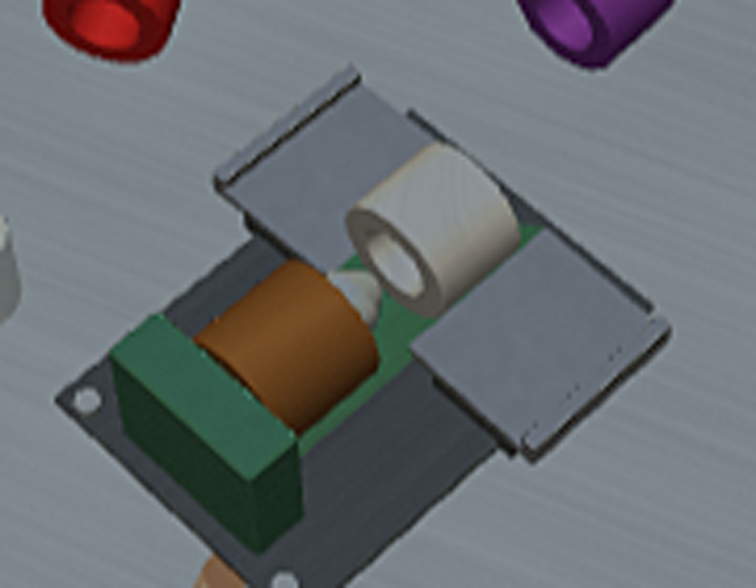

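The collar has hardly moved, yet the force rose at tool x -0.13. I'll push again and look while the fingers are in place.

```bash
python3 - <<'E'
from h import *
move_to(C(-.200,0,.16),O()); move_straight(C(-.2,0,.083),speed=.2)
for i,x in enumerate([-.165,-.150,-.134]):
    move_straight(C(x,0,.083),speed=.06); print(x,fl())
    s=snapshot("scene")[170:320,240:400]; s=cv2.resize(s,None,fx=2.4,fy=2.4,interpolation=2)
    st=s if i==0 else np.hstack([st,s])
cv2.imwrite("pics/r6.png",st[:,360:,::-1] if 0 else cv2.resize(st,(798,250))[:,:,::-1]); print(get_obs()["time_s"])
E
```

```text
-0.165 [-0.   1.  -0.3]
-0.15 [-0.4  0.4  0.2]
-0.134 [-0.7  0.5  0.3]
39.35
```

View pics/r6.png

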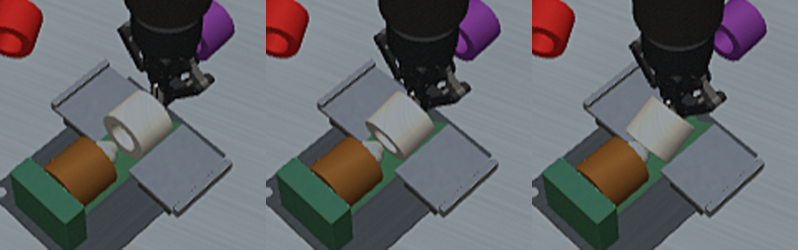

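The high push pitches the light collar nose-down, and it falls back when the fingers retreat. I'll back off, grip it at the equator and drag it home as I did with the sleeve.

```bash
cat > p5.py <<'E'
from h import *
move_straight(C(-.19,0,.083),speed=.12); move_straight(C(-.19,0,.18),speed=.25); let_go()
move_straight(C(-.23,0,.2),speed=.25); 
s=snapshot("scene"); ms=[m["centre"] for m in mark_of("crimp_collar","scene")]
xs=np.linspace(-.15,-.09,61); P=[proj("scene",C(x,0,.052)) for x in xs]
best=min(((np.hypot(*(np.array(m)-p)),x) for m in ms for x,p in zip(xs,P))); print("collar x",best)
if best[0]>6: raise SystemExit
x0=best[1]
move_straight(C(x0,0,.17),speed=.25); move_straight(C(x0,0,.056),speed=.15); print(fl())
clamp(25); print("grip",get_obs()["opening"],fl(),L(get_obs()["position"]))
for x in np.arange(x0+.004,x0+.062,.004):
    move_straight(C(x,0,.056),speed=.06); f=fl(); print(round(x,3),f,L(get_obs()["position"]).round(4))
    if np.abs(f).max()>28: print("STOP"); break
s=snapshot("scene")[190:330,220:400]; cv2.imwrite("pics/r7.png",cv2.resize(s,None,fx=4.2,fy=4.2,interpolation=2)[:,:,::-1])
print(get_obs()["time_s"])
E
python3 p5.py
```

```text
collar x (np.float64(0.2876602547039683), np.float64(-0.119))
[-0.1  0.7  0.5]
grip 0.0632554142661613 [-1.9 -3.9  5.6] [-0.11831659 -0.00053346]
-0.115 [-7.  -3.6 10. ] [-0.1153 -0.0005]
-0.111 [-9.7 -4.1 10.8] [-0.1115 -0.0006]
-0.107 [-9.6 -3.7 10.7] [-0.1076 -0.0006]
-0.103 [-8.7 -3.9 10.4] [-0.1036 -0.0006]
-0.099 [-9.4 -2.9 11.1] [-0.0996 -0.0007]
-0.095 [-9.1 -3.7 10.8] [-0.0956 -0.0006]
-0.091 [-9.7 -3.1 10.6] [-0.0916 -0.0007]
-0.087 [-10.   -3.3  11. ] [-0.0876 -0.0007]
-0.083 [-8.4 -3.3 10.3] [-0.0836 -0.0007]
-0.079 [-11.8  -3.9  11.6] [-0.0801 -0.0008]
-0.075 [-25.   -2.8  16.9] [-0.0785 -0.0008]
-0.071 [-28.4  -2.6  18. ] [-0.0757 -0.0009]
STOP
46.6167
```

View pics/r7.png

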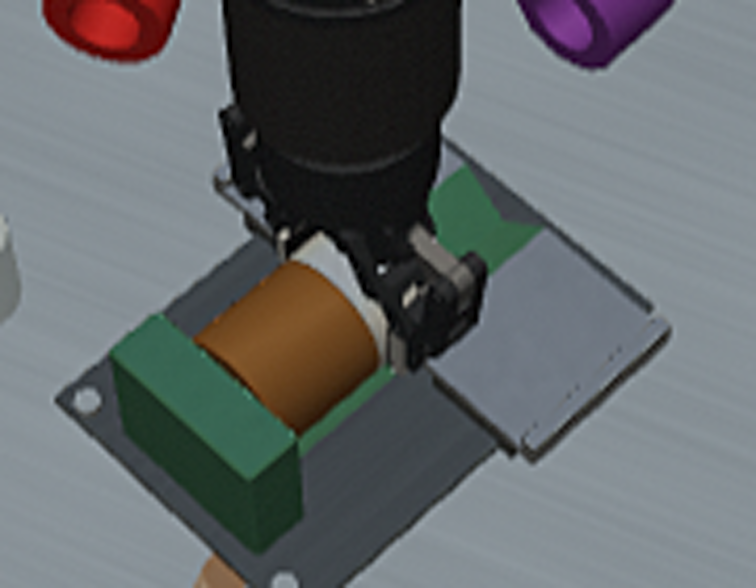

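The collar is flush against the sleeve. Now release, retreat and check.

```bash
python3 - <<'E'
from h import *
p=L(get_obs()["position"]); let_go(); print(fl()); move_straight(C(p[0],p[1],.19),speed=.2); move_straight(C(-.25,0,.24),speed=.25)
s=snapshot("scene"); 
for k,xs0 in(("filter_sleeve",-.03),("crimp_collar",-.085),("vial",0),("valve_stem",0)):
    print(k,[np.round(m["centre"],1).tolist() for m in mark_of(k,"scene")],proj("scene",C(xs0,0,.052)).round(1))
s=s[190:330,220:400]; cv2.imwrite("pics/r8.png",cv2.resize(s,None,fx=4.2,fy=4.2,interpolation=2)[:,:,::-1]); print(get_obs()["time_s"],fl())
E
```

```text
[ 0.8  0.8 -0.1]
filter_sleeve [[285.7, 273.7]] [286.8 275.6]
crimp_collar [[359.8, 184.8], [297.3, 135.3], [308.8, 257.9], [233.5, 145.6]] [307.9 257.6]
vial [[212.9, 256.3], [271.6, 285.7]] [274.8 285.7]
valve_stem [[332.4, 366.0]] [274.8 285.7]
48.9167 [-0.3 -0.2 -0.3]
```

View pics/r8.png

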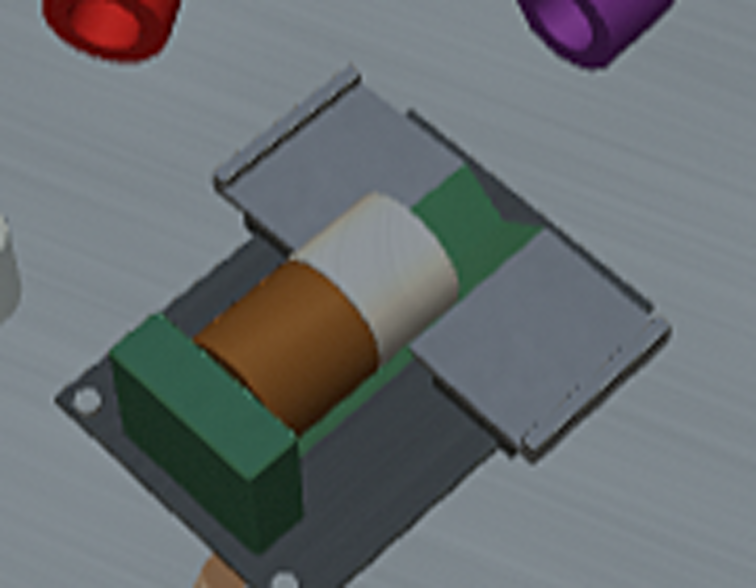

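Both rings are on the post with no gap between stop, sleeve and collar, and the arm is clear.

```bash
python3 -c "
from rig import *
close_job()"
```

```text
the job is handed in; nothing more can be done
```

The job is handed in at about 49 s of robot time. Both rings are on the post: the bronze sleeve against the end stop and the aluminium collar hard up against the sleeve. No verdict is reported.

**How it went:** I rolled each ring over the crest with closed fingers and it dropped into the trough. Pushing from behind failed partway for both rings. The sleeve bound on the post at about 43 N, and the collar tipped nose-down and fell back. I then gripped each ring at its sides and dragged it until the force jumped, to about 30 N for the sleeve and 28 N for the collar.

**Last checks:**
- **Rings:** the final picture shows no gap between stop, sleeve and collar. Both detected centres are within about 2 px (roughly 5 mm) of the computed home points, which is coarser than the 3–4 mm tolerances. The tight seating rests on the force jumps and the picture.
- **Vial and valve stem:** their detected positions differ from the start by at most about 2.7 px, which is detector scatter.
- **Robot:** the arm is clear, with tool force at about zero.

**What disagreed:**
- The first fit put the sleeve's starting x at -0.117, outside the stated range. I used about -0.123 from the picture instead.
- After one push attempt the collar detector gave -0.119 against about -0.127 from the picture. This did not matter for the grasp.

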